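# Empty the scoop of spent cells into the battery recycling box

## Task

Pick up the steel scoop by its black handle and empty its three spent battery cells into the green recycling box: with the scoop's lip push the spring flap down, sunk between the raised walls, and tip the cells through it. Then set the empty scoop back upright near the middle of its black rubber mat, and let the flap spring shut. Keep the gripper's fingers off the box and the cells, and leave the other things on the table where they are.

Things in the scene. Friction and masses are not known exactly. Their poses are not given: they have to be found in the camera images.
- scoop: Open steel hand scoop, black handle, 150 g. Origin: centre of its flat underside; x to the nose, z up. Floor x -20 to +18 mm, 60 mm wide outside (54 inside); back wall at x = -20, 46 mm high; side walls 38 mm. The nose is a flat ramp rising at 30 degrees from (x 18, z 0) to the straight lip, with 20 mm side cheeks: the ramp is level when tipped nose-down by 30 degrees.
- scoop_lip (a point): Middle of the scoop's straight pouring lip (60 mm wide), at x = 69, z = 32 mm of the scoop; axes as the scoop's.
- scoop_grip (a point): Grip point in the scoop's handle, at x = -58, y = 0, z = 36 mm of the scoop. The handle is a flat bar along x from x = -20 to -86 mm, 14 mm thick across y, 22 mm high (z 25 to 47). At the start it points roughly away from the robot, the lip toward the robot.
- cell_1: Spent battery cell, copper-orange cylinder with a black end, 16 mm diameter, 27 mm long, 12 g, smooth (friction about 0.2). Origin at its centre, x along its axis. Lies in the scoop at the start, its axis along the scoop's x.
- cell_2: Second cell, the same.
- cell_3: Third cell, the same.
- bin: Green battery recycling box with clear lower front, fixed. Origin: centre of its underside; outside 153 (x) x 122 (y) x 142 mm high, front faces -x. Walls 5 mm, inner space x +-71.5, y +-56 mm. A black deck (top at z = 95, 4 mm thick) lies 47 mm below the top of the raised walls; its opening x -45 to +16, y +-39 mm is shut by the flap. Cells belong in the hollow below the deck.
- hinge_line (a point): Middle of the flap's hinge line, at box x = +16.5, y = 0, z = 95 mm (deck top); axes as the box's.
- flap (a joint): Angle of the spring flap, an aluminium plate 61 mm long, 75 mm wide, yellow stripe at its free edge. 0 = shut, level with the deck; up to 1.1 rad pushed down. Hinge on the box's +x side (far from the robot), free edge on the -x side. Needs 1 to 3 N; springs shut; the cells' weight does not open it. Open, it slopes down toward -x, so cells poured toward -x run into the box.
- mat: Black rubber mat, fixed, 180 (x) x 110 (y) x 3 mm; origin: centre of its underside. The scoop stands on it at the start.
- dropper_1: Amber dropper bottle, 33 mm diameter, 104 mm high, loose; origin: centre of underside. Leave alone.
- dropper_2: Another such dropper bottle, loose; leave alone.
- wick_tin: Dark green closed tin, 74 x 122 x 50 mm, loose; leave alone.

How it is judged:
By the outcome, as a careful person would: the job done as asked, in the order asked, and still so for the second after the job is handed in, with the robot touching nothing.
It also fails if it takes over 58 s, if anything falls off the work surface, if the arm or the gripper's body presses on something with over 40 N, if the wrist force passes 120 N, or if a joint passes its speed limit or range.

## Robot

A 7-joint arm with a two-finger parallel gripper is mounted at the origin on the work surface; the furniture and walls round the work are solid. World frame = base frame: x ahead of the robot, y to its left, z up, the work surface at z = 0. Lengths are in m, angles in rad, forces in N, time in s.
With the tool pointing down it reaches from about 0.425 to 0.875 m from the base axis. Payload 4.7 kg.
Tool frame: the origin (TCP) lies midway between the tips of the shut fingers; the grasp point (between the pads) lies 19 mm behind it; z points along the fingers, y is the line along which they close (so a half turn about z gives the same grasp; the last joint's range is limited). The gripper opens to 85 mm and grips with 20 to 120 N. Pads are 22 mm wide; open, the fingers measure 114 mm over their backs; the gripper's body (76 mm by 85 mm) begins 54 mm behind the grasp point. The pads swing forward as they close: fully open they stand 13 mm farther back than shut.
Start: joints at [0.014, 0.321, -0.07, 1.45, 0.023, 1.371, -0.057], TCP at [0.65, -0, 0.231] pointing down, gripper open.
Joint ranges: [-2.86, 2.86], [-0.3, 2.09], [-1.38, 1.24], [0.06, 2.45], [-1.56, 4.7], [0.09, 2.05], [-2.69, 2.69]. Speed limits (rad/s): [2.57, 2.57, 3.14, 3.14, 3.14, 3.14, 3.14].

## Interface

Orientations are given as [roll, pitch, yaw] about the fixed x, y, z axes, in that order (R = Rz(yaw) Ry(pitch) Rx(roll)).
In Python, from workcell import monitor, imaging, arm, search_frame gives the robot as it stands. The module is installed in compiled form; this text tells all that it offers.
- The arm moves only by the tool play_rows, never from a script. Its argument "series" is a list of rows, each a list of 3 entries, a list of its own where there are three numbers: the shift along the tool's x, y, z in mm, then the turn, a rotation vector about the tool's x, y, z in degrees, then the finger opening in mm, from 0 to 85.4. A call has 1 to 8 rows; each row shifts and turns the commanded pose from where the row before left it, along the tool's axes as they then stand; what a row does not reach is not made up. A row lasts 1/8 s, in which the tool goes at most 62.5 mm and 10.7 degrees, less where a joint would pass 70% of its speed; a pose out of reach is approached as far as the arm can. A call with a gripper value outside its range is refused whole. The fingers move at their own pace and stop on an object; the grip force is fixed at half the most. Time passes only in rows, so rows that do not move let the fingers close. It gives the time, the measured TCP pose, the force, the opening and the grip force at its end, in the units of the state.
- monitor.state(): the state, without advancing time (a new reading comes with each control period).
- imaging.capture(name): name is "scene" or "side" or "wrist"; returns the picture (480x640x3 uint8, blue, green, red); there is no depth.
- imaging.camera_model(name): a dict with "K" (3x3 intrinsics, pixels), "R" (3x3) and "t" (3): a world point X has camera coordinates R X + t; the wrist camera has in their place "T_tool_cam" (4x4, takes a point from camera to tool coordinates, whose origin is the TCP and whose axes are the flange's). Camera axes: x right, y down, z forward; pixel columns grow to the right and rows downward; lengths in m; the calibration is good to about 2 mm. A picture is of the moment at which its call begins: read the wrist's pose just before it. camera_model takes no time and is no camera call.
- arm.job_done(): hands the job in; it is judged then, once.
Trained networks look in the newest picture that a camera, given by its name, has taken for a name from the list of things; names that differ only in an ending like _2 or _b are one class to them, and where a whole thing is asked for, a point or a joint stands for the part that bears it (a point fixed in the world has none). Each returns a list of dicts, best first, with "p" (0 to 1); they miss things now and then, are a little off and sometimes report something else, mostly with a low value. They report only what shows in the picture. A call takes as long as a camera call.
- search_frame(camera, name): "at" ([row, column] in pixels, amid what is visible of it).
The state is a dict: "clock": time; "joints": joint angles; "qvel": joint speeds; "joint_torque": joint torques, N m; "tool_pos": TCP position; "tcp_rot": TCP orientation; "wrist_force": force on the tool from outside, world axes, zero at the start; "torque": the same for the moment, N m; "opening": opening from 0.0 (shut) to 1.0 (fully open); "gripper_force": force on a finger pad.
Only numpy, scipy, OpenCV 4.12 (cv2) and the standard library are available. Lean on these libraries where they do the work, as an engineer would, in place of code of your own. Each camera call takes 0.05 s, during which the arm holds its last target. There are 200 camera calls.

## Working session

There is one attempt and no reset: what is moved stays moved. The work goes in short steps, Python scripts to look and compute and a tool call to move; the robot and the scene stay as the last step left them, time stands still between calls to the robot, and variables do not carry over. Pictures are saved under pics/ and viewed, at most 10 in all, crops included, and the job is handed in when it is done.

Besides the shell and the picture viewer there is one more tool, called after "Call:" in YAML: its name, and indented under it one key for each argument. play_rows: Moves the arm, as the interface text tells. Its arguments: {"type":"object","properties":{"series":{"type":"array"}},"required":["series"]}

```bash
mkdir -p pics
python3 - <<'E'
from workcell import monitor, imaging, arm, search_frame
import cv2, numpy as np
s=monitor.state(); print(s)
ims=[]
for c in ["scene","side","wrist"]:
    im=imaging.capture(c); cv2.imwrite(f"pics/{c}0.png",im)
    m=imaging.camera_model(c); print(c,{k:np.round(np.array(v),4).tolist() for k,v in m.items()})
    for n in ["scoop","scoop_lip","scoop_grip","bin","hinge_line","flap","mat","cell_1","dropper_1","wick_tin"]:
        try: print(n,[(np.round(d["at"]).tolist(),round(d["p"],2)) for d in search_frame(c,n)][:4])
        except Exception as e: print(n,e)
E
```

```text
{'clock': 0.0, 'joints': array([ 0.01411442,  0.32184879, -0.07010271,  1.45170557,  0.0226193 ,
        1.37081906, -0.05689674]), 'qvel': array([ 2.10522861e-03,  1.06016668e-03, -1.82268031e-03,  1.21760066e-03,
       -1.41739168e-03, -1.36270818e-06, -6.47652521e-04]), 'joint_torque': array([-1.25131752e-03, -4.93579853e+01, -3.82724963e-01, -3.14334905e+01,
        1.30020955e-02,  1.12603378e-02,  4.26072404e-06]), 'tool_pos': array([ 6.49439460e-01, -5.51034876e-05,  2.30191574e-01]), 'tcp_rot': array([-3.13960268e+00,  1.14181938e-04,  1.57083744e+00]), 'wrist_force': array([ 0.53368505, -0.36612957, -0.19525159]), 'torque': array([0.024896  , 0.0319853 , 0.00300793]), 'gripper_force': 0.0, 'opening': 0.9982049061722801}
scene {'K': [[508.3168, 0.0, 324.1338], [0.0, 508.3168, 232.1726], [0.0, 0.0, 1.0]], 'R': [[0.5426, -0.8399, 0.0114], [-0.5557, -0.3691, -0.7449], [0.6299, 0.3979, -0.667]], 't': [-0.4657, 0.2421, 0.8559]}
scoop [([252.0, 356.0], 0.9)]
scoop_lip [([253.0, 357.0], 0.65), ([259.0, 358.0], 0.2)]
scoop_grip [([252.0, 356.0], 0.84)]
bin [([186.0, 238.0], 0.58), (
[... 662 characters left out ...]
.0], 0.9), ([280.0, 329.0], 0.45)]
hinge_line [([213.0, 270.0], 0.84)]
flap []
mat [([293.0, 351.0], 0.89)]
cell_1 [([282.0, 323.0], 0.5)]
dropper_1 [([296.0, 392.0], 0.97), ([239.0, 324.0], 0.75)]
wick_tin [([332.0, 372.0], 0.83), ([282.0, 329.0], 0.2)]
wrist {'K': [[372.6513, 0.0, 314.0408], [0.0, 372.6513, 246.5366], [0.0, 0.0, 1.0]], 'T_tool_cam': [[0.0001, -0.9629, -0.2698, 0.0688], [1.0, -0.0001, 0.0006, -0.0007], [-0.0006, -0.2698, 0.9629, -0.1428], [0.0, 0.0, 0.0, 1.0]]}
scoop []
scoop_lip []
scoop_grip []
bin [([220.0, 136.0], 0.63)]
hinge_line [([221.0, 135.0], 0.86)]
flap [([214.0, 131.0], 0.72)]
mat [([420.0, 219.0], 0.81)]
cell_1 []
dropper_1 [([351.0, 260.0], 0.57)]
wick_tin []
```

Run:
```python
import cv2
a=cv2.imread("pics/scene0.png"); c=cv2.resize(a[100:340,160:480],(800,600),interpolation=cv2.INTER_CUBIC); cv2.imwrite("pics/scene0c.png",c)
a=cv2.imread("pics/side0.png"); c=cv2.resize(a[140:380,180:500],(800,600),interpolation=cv2.INTER_CUBIC); cv2.imwrite("pics/side0c.png",c)
```

```text
(no output)
```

View pics/scene0c.png

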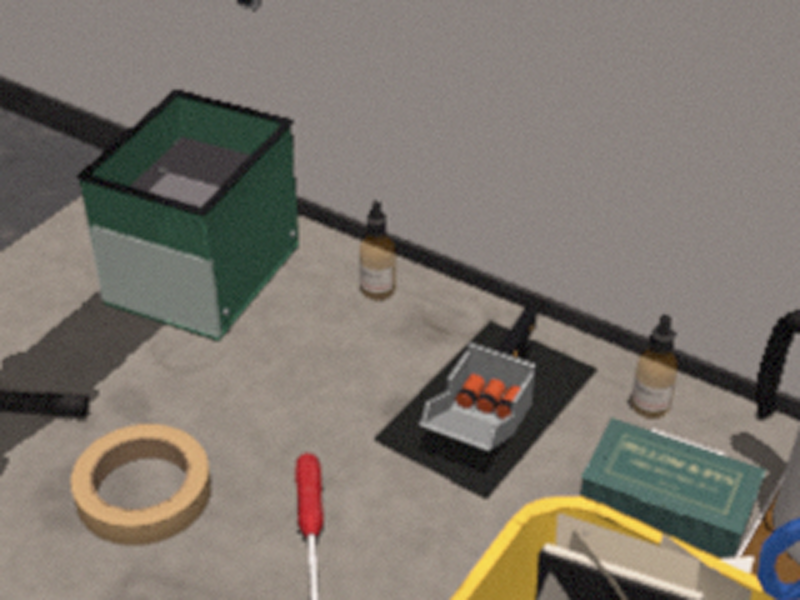

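View pics/side0c.png

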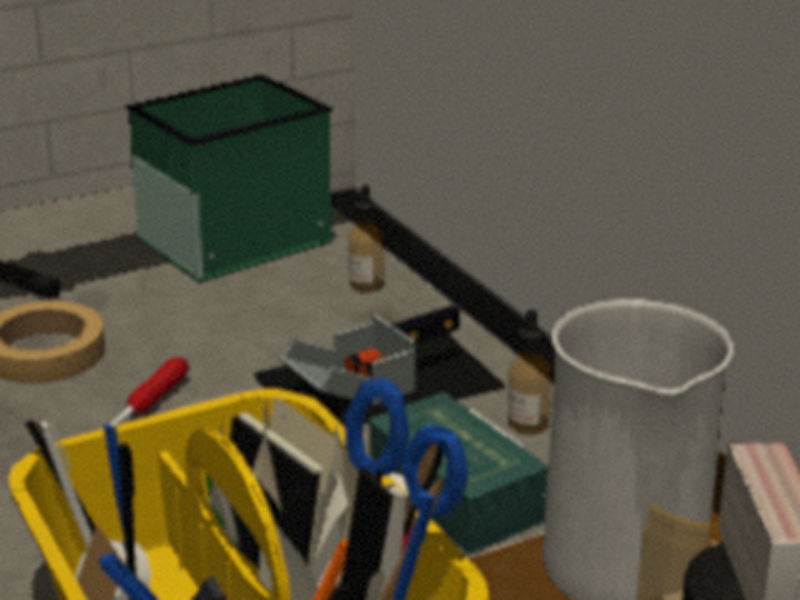

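View pics/wrist0.png

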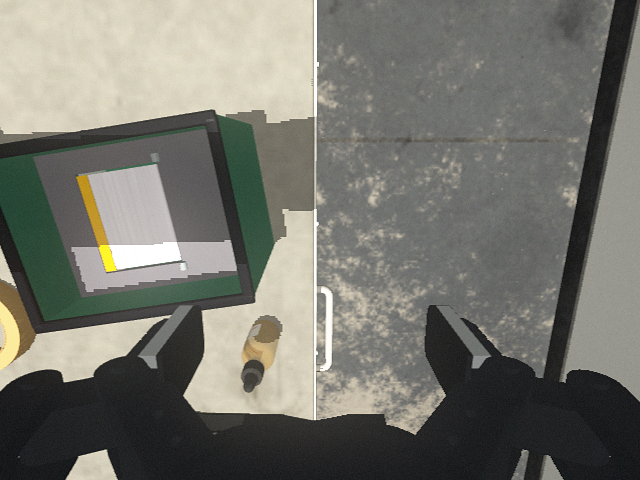

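The scene view shows the green box at the upper left, with its rim corners near crop (80,176), (178,92), (292,122) and (205,210). The scoop with three cells is on the mat, lip toward the robot and handle away. One bottle and the tin stand to the right of the mat, and another bottle stands between the mat and the box. The wrist view shows the flap with its yellow edge on the -x side.

```bash
cat > h.py <<'E'
import numpy as np, cv2
from scipy.optimize import least_squares
from scipy.spatial.transform import Rotation as Ro
from workcell import monitor, imaging, arm, search_frame
def RT(cam, st=None):
    m=imaging.camera_model(cam); K=np.array(m["K"])
    if cam!="wrist": return K,np.array(m["R"]),np.array(m["t"])
    T=np.eye(4); T[:3,:3]=Ro.from_euler("xyz",st["tcp_rot"]).as_matrix(); T[:3,3]=st["tool_pos"]
    W=np.linalg.inv(T@np.array(m["T_tool_cam"])); return K,W[:3,:3],W[:3,3]
def proj(c,X):
    K,R,t=c; p=(np.asarray(X)@R.T+t)@K.T; return p[:,:2]/p[:,2:]
def fit(obs,z0,p0):
    """obs: list of (cam, obj pts (mm), pixels); solves x,y,yaw"""
    def f(p):
        R=Ro.from_euler("z",p[2]).as_matrix()
        return np.concatenate([(proj(c,np.array(o)/1e3@R.T+[p[0],p[1],z0])-u).ravel() for c,o,u in obs])
    r=least_squares(f,p0,loss="soft_l1",f_scale=2); return r.x,np.round(f(r.x),1).reshape(-1,2).tolist()
def ray(c,u,z):
    K,R,t=c; d=R.T@np.linalg.solve(K,[u[0],u[1],1]); C=-R.T@t; return C+d*(z-C[2])/d[2]
E
python3 - <<'E'
from h import *
sc=RT("scene");sd=RT("side");wr=RT("wrist",monitor.state())
cr=lambda L,o:np.array(L)/2.5+o
a,b=76.5,61
o1=[[-a,b,142],[a,b,142],[a,-b,142],[-a,-b,142],[-a,-b,0],[-a,b,0],[a,-b,0]]
p1=cr([[80,176],[178,92],[292,122],[205,210],[222,336],[102,300],[297,245]],[160,100])
o2=[[-a,b,142],[a,b,142],[a,-b,142],[-a,-b,142],[-a,-b,0],[a,-b,0]]
p2=cr([[130,106],[262,76],[330,108],[192,140],[202,277],[332,240]],[180,140])
ow=[[a,b,142],[a,-b,142],[-a,-b,142],[-45,39,95],[-45,-39,95],[16.5,-37,95],[16.5,37,95]]
pw=np.array([[213,110],[254,302],[36,332],[78,176],[107,272],[182,262],[156,163]],float)
print(fit([(sc,o1,p1),(sd,o2,p2)],0,[.5,.2,0]))
print(fit([(wr,ow,pw)],0,[.5,.2,0]))
print(fit([(sc,o1,p1),(sd,o2,p2),(wr,ow,pw)],0,[.5,.2,0]))
m=[[-90,55,3],[90,55,3],[90,-55,3],[-90,-55,3]]
print("mat",fit([(sc,m,cr([[376,438],[490,322],[596,370],[487,497]],[160,100]))],0,[.6,-.2,0]))
os=[[69,-30,32],[69,30,32],[-20,30,42],[-20,-30,42],[-86,0,47]]  # rough
print("scoop",fit([(sc,os,cr([[423,428],[488,447],[535,365],[468,345],[530,312]],[160,100]))],.003,[.6,-.2,3.1]))
for n,u in [("d1",[377,295]),("d2",[653,412])]: print(n,ray(sc,cr([u],[160,100])[0],0))
print("tin", [ray(sc,cr([u],[160,100])[0],z).round(3).tolist() for u,z in [([610,422],.05),([765,470],.05),([585,460],.05),([735,522],.05)]])
print([ (n,ray(wr,[640/2,240],0).round(3).tolist()) for n in "w"])
E
```

```text
(array([0.52571682, 0.01351095, 0.15593669]), [[-0.3, -1.1], [-0.6, -2.2], [0.9, -2.1], [0.3, -0.1], [-0.4, 1.5], [1.1, 0.9], [1.8, -0.8], [-1.5, -1.0], [-0.4, -1.5], [0.2, -1.1], [-0.4, 0.2], [-1.2, 2.1], [0.2, 0.4]])
(array([0.52387808, 0.01417223, 0.1531126 ]), [[0.1, 1.5], [-0.2, -1.0], [0.5, 0.3], [-2.6, -1.6], [0.2, 1.0], [0.1, -2.7], [1.1, 1.1]])
(array([0.52408577, 0.01400182, 0.15399365]), [[-1.0, -0.8], [-1.1, -2.0], [0.3, -1.8], [-0.5, 0.3], [-1.1, 1.9], [0.4, 1.2], [1.3, -0.5], [-2.2, -1.0], [-1.0, -1.4], [-0.5, -1.0], [-1.2, 0.2], [-2.0, 2.2], [-0.5, 0.5], [0.4, 1.7], [0.1, -0.8], [0.9, 0.6], [-2.3, -1.3], [0.5, 1.3], [0.4, -2.5], [1.4, 1.4]])
mat (array([ 0.52013322, -0.29679823, -0.03160728]), [[-1.4, 0.4], [0.1, -1.0], [1.0, -0.7], [0.2, 0.7]])
scoop (array([ 0.51325252, -0.30010538,  3.26623379]), [[-0.9, -1.5], [1.2, 0.9], [-0.2, 1.4], [-0.4, 0.6], [0.3, -2.5]])
d1 [ 0.58661744 -0.13898374  0.        ]
d2 [ 0.58891216 -0.41540562  0.        ]
tin [[0.512, -0.407, 0.05], [0.531, -0.526, 0.05], [0.465, -0.409, 0.05], [0.471, -0.526, 0.05]]
[('w', [0.656, -0.029, 0.0])]
```

```bash
cat >> h.py <<'E'
def pose(st): return np.array(st["tool_pos"]),Ro.from_euler("xyz",st["tcp_rot"])
def plan(p,R,P,Q,n,g):
    """straight move from (p,R) to (P,Q) in n rows, rounded with feedback; g opening mm"""
    rows=[];p0=p.copy();R0=R;w=(R0.inv()*Q).as_rotvec()
    for i in range(1,n+1):
        tp=p0+(P-p0)*i/n; tR=R0*Ro.from_rotvec(w*i/n)
        d=np.round(R.inv().apply(tp-p)*1e3).astype(int); r=np.round(np.degrees((R.inv()*tR).as_rotvec()),1)+0.
        rows.append([d.tolist(),r.tolist(),g]); p=p+R.apply(d/1e3); R=R*Ro.from_rotvec(np.radians(r))
    for i in range(0,n,8): print(str(rows[i:i+8]).replace(" ",""))
    return p,R
def tool(nose,tilt,axis_tilt=0):
    """tool x along nose heading; tilt = finger dir leaned (deg): + => fingers point away from nose (body toward nose)"""
    T=Ro.from_euler("z",nose)*Ro.from_euler("x",np.pi)
    return T*Ro.from_euler("y",-tilt,degrees=True)
E
python3 - <<'E'
from h import *
p,R=pose(monitor.state())
print(tool(3.266,30).apply([0,0,1]))
Q=tool(3.266,0); print(np.degrees((R.inv()*Q).as_rotvec()))
plan(p,R,np.array([.575,-.293,.19]),Q,12,85)
E
```

```text
[ 0.49613569  0.06204334 -0.8660254 ]
[ 7.93992535e-04  6.50332062e-03 -9.71288545e+01]
[[[-24,-6,3],[0.0,0.0,-8.1],85],[[-24,-10,4],[0.0,0.0,-8.1],85],[[-21,-13,3],[0.0,0.0,-8.1],85],[[-20,-16,4],[0.0,0.0,-8.1],85],[[-17,-18,3],[0.0,0.0,-8.1],85],[[-15,-21,4],[0.0,0.0,-8.1],85],[[-11,-22,3],[0.0,0.0,-8.1],85],[[-9,-24,4],[0.0,0.0,-8.1],85]]
[[[-4,-25,3],[0.0,0.0,-8.0],85],[[-2,-25,3],[0.0,0.0,-8.1],85],[[3,-25,4],[0.0,0.0,-8.1],85],[[5,-24,3],[0.0,0.0,-8.1],85]]
```

Call:
play_rows:
  series:
    - [[-24, -6, 3], [0, 0, -8.1], 85]
    - [[-24, -10, 4], [0, 0, -8.1], 85]
    - [[-21, -13, 3], [0, 0, -8.1], 85]
    - [[-20, -16, 4], [0, 0, -8.1], 85]
    - [[-17, -18, 3], [0, 0, -8.1], 85]
    - [[-15, -21, 4], [0, 0, -8.1], 85]
    - [[-11, -22, 3], [0, 0, -8.1], 85]
    - [[-9, -24, 4], [0, 0, -8.1], 85]

```text
clock: 2.65
tool_pos: [0.6001, -0.1963, 0.2034]
tcp_rot: [3.141, 0.0, 2.707]
wrist_force: [0.4, 0.4, 0.5]
opening: 0.993
gripper_force: 0.0
```

Call:
play_rows:
  series:
    - [[-4, -25, 3], [0, 0, -8], 85]
    - [[-2, -25, 3], [0, 0, -8.1], 85]
    - [[3, -25, 4], [0, 0, -8.1], 85]
    - [[5, -24, 3], [0, 0, -8.1], 85]
    - [[0, 0, 0], [0, 0, 0], 85]

```text
clock: 3.28
tool_pos: [0.5741, -0.2952, 0.1899]
tcp_rot: [-3.141, -0.001, -3.024]
wrist_force: [0.3, -0.5, 0.1]
opening: 0.992
gripper_force: 0.0
```

Run:
```python
from h import *
s=monitor.state(); print(s["tool_pos"],s["tcp_rot"],s["joints"].round(2))
im=imaging.capture("wrist"); cv2.imwrite("pics/w1.png",im)
c=RT("wrist",s)
for n in ["scoop","scoop_grip","cell_1"]: print(n,[(np.round(d["at"]).tolist(),round(d["p"],2)) for d in search_frame("wrist",n)][:4])
R=Ro.from_euler("z",3.266).as_matrix()
print(proj(c,np.array([[69,-30,32],[69,30,32],[-20,30,38],[-20,-30,38],[-86,7,47],[-86,-7,47],[-58,0,47]])/1e3@R.T+[.513,-.300,.003]).round())
```

```text
[ 0.57408441 -0.29520856  0.18992282] [-3.14090106e+00 -1.16822103e-03 -3.02360550e+00] [ 0.54  0.34 -0.13  1.52  0.05  1.29  2.09]
scoop [([114.0, 320.0], 0.72)]
scoop_grip [([117.0, 321.0], 0.78)]
cell_1 [([158.0, 318.0], 0.83), ([156.0, 344.0], 0.8), ([160.0, 299.0], 0.73), ([114.0, 318.0], 0.32)]
[[358.  54.]
 [275.  55.]
 [278. 180.]
 [356. 179.]
 [308. 264.]
 [326. 264.]
 [317. 230.]]
```

View pics/w1.png

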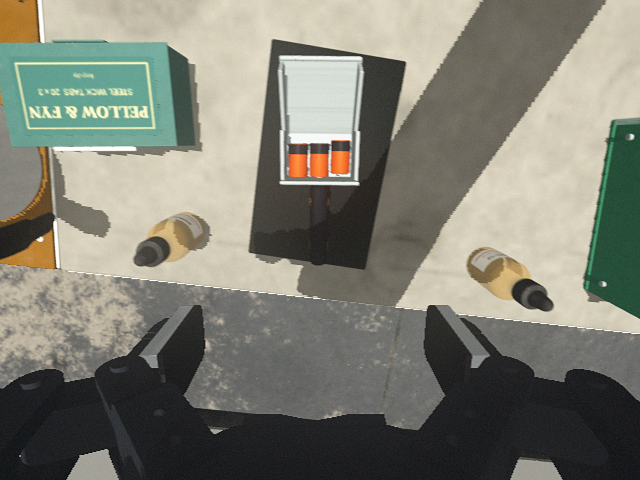

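The close view agrees with the estimate: lip corners at (281,57) and (362,57), back wall at (280,184) and (357,185), handle end at (318,264). The three cells lie on the scoop floor.

Run:
```python
from h import *
s=monitor.state(); c=RT("wrist",s)
f,r=fit([(c,[[69,-30,32],[69,30,32],[-20,30,46],[-20,-30,46],[-86,7,47],[-86,-7,47]],np.array([[362,57],[281,57],[280,184],[358,185],[309,264],[327,264]],float))],.003,[.513,-.3,3.266]); print(f,r)
m,r=fit([(c,[[-90,-55,3],[-90,55,3],[90,55,3],[90,-55,3]],np.array([[273,40],[405,62],[365,269],[249,252]],float)[[1,0,3,2]])],0,[.52,-.297,-.03]);print("mat",m,r)
p,R=pose(s)
yaw=f[2]; Rz=Ro.from_euler("z",yaw)
G=np.array([f[0],f[1],.003])+Rz.apply([-.058,0,.036]); Q=tool(yaw,-30); z=Q.apply([0,0,1]); print(G,z)
p,R=plan(p,R,G+.019*z-.09*z,Q,5,85); print()
p,R=plan(p,R,G+.019*z,Q,5,85)
```

```text
[ 0.51693115 -0.29305158  3.25264425] [[0.4, 0.8], [-1.0, -0.4], [-0.3, -1.9], [1.0, -1.8], [0.2, 1.7], [-0.3, 1.9]]
mat [ 0.53428741 -0.36176319  0.28249271] [[-257.3, 0.4], [8.5, -1.5], [67.7, 0.5], [-164.2, 1.2]]
[ 0.57457387 -0.28662382  0.039     ] [-0.49692005 -0.05541174 -0.8660254 ]
[[[-7,1,18],[0.0,6.0,0.2],85],[[-9,0,17],[-0.1,6.0,0.1],85],[[-10,1,17],[0.0,6.0,0.2],85],[[-12,1,15],[0.0,6.0,0.1],85],[[-14,1,13],[-0.1,6.0,0.2],85]]

[[[0,0,18],[0.0,0.0,0.0],85],[[0,0,18],[0.0,0.0,0.0],85],[[0,0,18],[0.0,0.0,0.0],85],[[0,0,18],[0.0,0.0,0.0],85],[[0,0,18],[0.0,0.0,0.0],85]]
```

Call:
play_rows:
  series:
    - [[-7, 1, 18], [0, 6, 0.2], 85]
    - [[-9, 0, 17], [0, 6, 0.1], 85]
    - [[-10, 1, 17], [0, 6, 0.2], 85]
    - [[-12, 1, 15], [0, 6, 0.1], 85]
    - [[-14, 1, 13], [0, 6, 0.2], 85]
    - [[0, 0, 0], [0, 0, 0], 85]

```text
clock: 4.22
tool_pos: [0.6097, -0.2801, 0.0938]
tcp_rot: [3.139, -0.53, -3.025]
wrist_force: [-1.0, -0.7, -0.6]
opening: 0.993
gripper_force: 0.0
```

Run:
```python
from h import *
s=monitor.state(); c=RT("wrist",s); print(s["tool_pos"],s["tcp_rot"],s["joints"].round(2),s["wrist_force"])
G=np.array([.57457,-.28662,.039]); Q=tool(3.2526,-30);z=Q.apply([0,0,1])
p,R=pose(s); print("err mm in target frame",Q.inv().apply(G+.019*z-.09*z-p)*1e3, np.degrees((R.inv()*Q).as_rotvec()))
im=imaging.capture("wrist"); cv2.imwrite("pics/w2.png",im)
Rz=Ro.from_euler("z",3.2526).as_matrix()
print(proj(c,np.array([[-86,7,47],[-86,-7,47],[-58,0,47],[-20,30,46],[-20,-30,46],[69,-30,32]])/1e3@Rz.T+[.517,-.293,.003]).round())
```

```text
[ 0.60967989 -0.28010214  0.09376396] [ 3.13910368 -0.53046193 -3.02547427] [ 0.33  0.83 -0.07  1.06  0.24  1.75  1.93] [-0.97743024 -0.72552376 -0.64974653]
err mm in target frame [ 3.46223573 -2.58828912 -5.76510809] [-0.0046835  -0.39354374  0.25261479]
[[295. 306.]
 [321. 306.]
 [308. 255.]
 [258. 192.]
 [360. 192.]
 [354.  79.]]
```

View pics/w2.png

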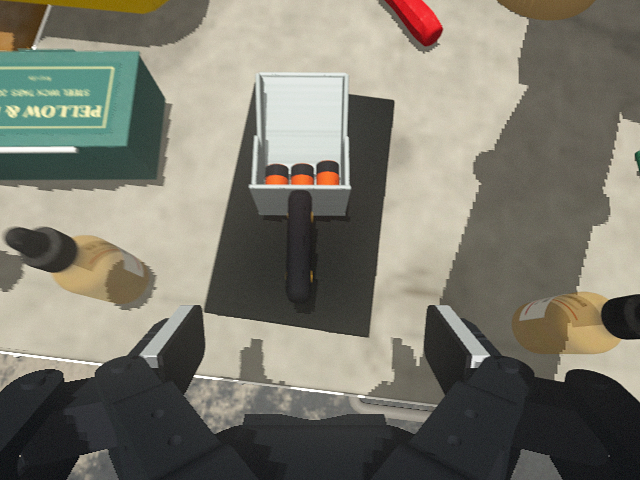

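The handle runs to about (300,300), roughly 8 px left of the prediction, so I shift -7 mm along tool y and then advance. The fingers straddle it with good clearance, and the bottles are well outside.

Call:
play_rows:
  series:
    - [[5, -7, 10], [0, -0.4, 0], 85]
    - [[0, 0, 20], [0, 0, 0], 85]
    - [[0, 0, 20], [0, 0, 0], 85]
    - [[0, 0, 20], [0, 0, 0], 85]
    - [[0, 0, 14], [0, 0, 0], 85]
    - [[0, 0, 0], [0, 0, 0], 85]

```text
clock: 5.03
tool_pos: [0.5634, -0.298, 0.0309]
tcp_rot: [-3.136, -0.516, -3.035]
wrist_force: [0.2, 0.2, 0.6]
opening: 0.993
gripper_force: 0.0
```

Run:
```python
from h import *
s=monitor.state(); print(s["tool_pos"],s["tcp_rot"],s["wrist_force"]); p,R=pose(s); print("grasp pt",p-R.apply([0,0,.019]))
im=imaging.capture("wrist"); cv2.imwrite("pics/w3.png",im)
```

```text
[ 0.56344199 -0.29797305  0.03089151] [-3.13628773 -0.51594899 -3.03544341] [0.16250994 0.17628637 0.62429995]
grasp pt [ 0.57275227 -0.29687968  0.04741796]
```

View pics/w3.png

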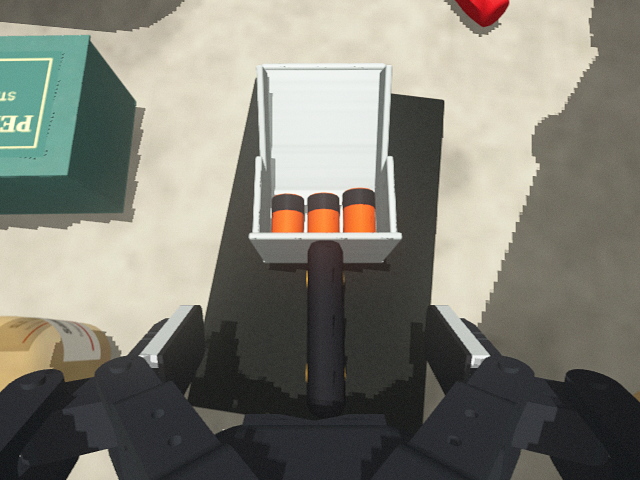

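The handle sits at column ~325, midway between the pads within about 4 mm. I go a little deeper, centre it and close.

Call:
play_rows:
  series:
    - [[-3, 4, 6], [0, 0, 0], 85]
    - [[0, 0, 0], [0, 0, 0], 60]
    - [[0, 0, 0], [0, 0, 0], 10]
    - [[0, 0, 0], [0, 0, 0], 5]
    - [[0, 0, 0], [0, 0, 0], 5]
    - [[0, 0, 0], [0, 0, 0], 5]
    - [[0, 0, 0], [0, 0, 0], 5]

```text
clock: 5.95
tool_pos: [0.5639, -0.2931, 0.0232]
tcp_rot: [-3.137, -0.516, -3.033]
wrist_force: [-0.0, -0.8, 1.1]
opening: 0.152
gripper_force: 59.9
```

Run:
```python
from h import *
s=monitor.state(); print(s["tool_pos"],s["tcp_rot"],s["wrist_force"],s["opening"],s["gripper_force"]); p,R=pose(s); print("grasp pt",p-R.apply([0,0,.019]))
```

```text
[ 0.56389704 -0.29305758  0.02321455] [-3.1371684  -0.51639999 -3.03318931] [-0.04977906 -0.76183606  1.09384986] 0.15247112321111994 59.86089527606964
grasp pt [ 0.57321409 -0.29195905  0.03973683]
```

Run:
```python
from h import *
s=monitor.state(); p,R=pose(s); plan(p,R,p+[0,0,.20],R,14,5)
```

```text
[[[7,0,-12],[0.0,0.0,0.0],5],[[7,0,-13],[0.0,0.0,0.0],5],[[7,0,-12],[0.0,0.0,0.0],5],[[7,0,-13],[0.0,0.0,0.0],5],[[7,0,-12],[0.0,0.0,0.0],5],[[7,0,-13],[0.0,0.0,0.0],5],[[7,0,-12],[0.0,0.0,0.0],5],[[7,0,-12],[0.0,0.0,0.0],5]]
[[[7,0,-13],[0.0,0.0,0.0],5],[[8,-1,-12],[0.0,0.0,0.0],5],[[7,0,-13],[0.0,0.0,0.0],5],[[7,0,-12],[0.0,0.0,0.0],5],[[7,0,-12],[0.0,0.0,0.0],5],[[7,0,-13],[0.0,0.0,0.0],5]]
```

Call:
play_rows:
  series:
    - [[4, 0, -6], [0, 0, 0], 5]
    - [[7, 0, -12], [0, 0, 0], 5]
    - [[7, 0, -13], [0, 0, 0], 5]
    - [[7, 0, -12], [0, 0, 0], 5]
    - [[7, 0, -13], [0, 0, 0], 5]
    - [[7, 0, -12], [0, 0, 0], 5]
    - [[7, 0, -12], [0, 0, 0], 5]
    - [[7, 0, -12], [0, 0, 0], 5]

```text
clock: 6.95
tool_pos: [0.5631, -0.2926, 0.1301]
tcp_rot: [-3.137, -0.517, -3.033]
wrist_force: [0.4, 0.6, -1.7]
opening: 0.154
gripper_force: 59.5
```

Call:
play_rows:
  series:
    - [[7, 0, -13], [0, 0, 0], 5]
    - [[8, -1, -12], [0, 0, 0], 5]
    - [[7, 0, -13], [0, 0, 0], 5]
    - [[7, 0, -12], [0, 0, 0], 5]
    - [[7, 0, -12], [0, 0, 0], 5]
    - [[5, 0, -8], [0, 0, 0], 5]
    - [[0, 0, 0], [0, 0, 0], 5]

```text
clock: 7.82
tool_pos: [0.5625, -0.2936, 0.2113]
tcp_rot: [-3.137, -0.515, -3.033]
wrist_force: [-0.4, -1.5, -2.0]
opening: 0.155
gripper_force: 59.5
```

Run:
```python
from h import *
s=monitor.state(); print(s["tool_pos"],s["tcp_rot"],s["opening"],s["joints"].round(2))
im=imaging.capture("wrist"); cv2.imwrite("pics/w4.png",im)
for n in ["scoop","cell_1"]: print(n,[(np.round(d["at"]).tolist(),round(d["p"],2)) for d in search_frame("wrist",n)][:4])
```

```text
[ 0.56248162 -0.29355575  0.21125788] [-3.13664274 -0.51510958 -3.03345299] 0.15461947498980277 [ 0.36  0.65 -0.07  1.11  0.25  1.85  1.99]
scoop [([164.0, 314.0], 0.72), ([310.0, 610.0], 0.52)]
cell_1 [([202.0, 351.0], 0.74), ([207.0, 277.0], 0.65)]
```

View pics/w4.png

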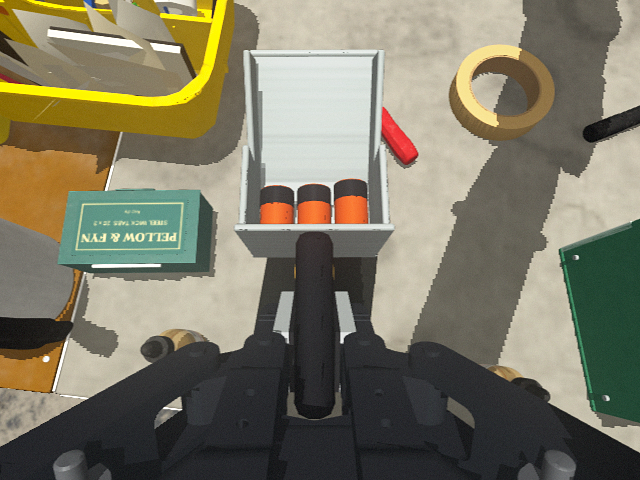

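Run:
```python
from h import *
m=imaging.camera_model("wrist"); K=np.array(m["K"]); W=np.linalg.inv(np.array(m["T_tool_cam"])); c=(K,W[:3,:3],W[:3,3])
# scoop -> tool: nominal R: tool=tool(0,-b) => scoop in tool = inv
o=np.array([[69,-30,32],[69,30,32],[-20,30,46],[-20,-30,46],[-86,0,47]])/1e3
u=np.array([[384,51],[244,51],[235,229],[395,229],[315,416]],float)
def X(p):
    Rst=tool(0,-p[0]).inv()*Ro.from_euler("z",p[4],degrees=True)
    return Rst.apply(o-[-.058,0,.036])+np.array([p[1],p[2],-19+p[3]])/1e3
f=lambda p:np.r_[(proj(c,X(p))-u).ravel(), np.array(p[1:4])/6*3,(p[0]-30)/2*1]
print(proj(c,X([29.5,0,0,0,0])).round())
r=least_squares(f,[30,0,0,0,0]); print(r.x.round(2),r.fun.round(1))
s=monitor.state();p,R=pose(s)
print(np.degrees(s["tcp_rot"]))
```

```text
[[378.  53.]
 [248.  53.]
 [231. 229.]
 [394. 229.]
 [312. 425.]]
[27.67 -0.74  0.94  4.35  0.11] [-4.9 -1.1  5.3 -0.9 -0.1 -0.1 -0.5 -0.4  0.2  2.  -0.4  0.5  2.2 -1.2]
[-179.79890225  -29.64617246 -173.75891553]
```

```bash
cat >> h.py <<'E'
BIN=np.array([.524,.014,0]);BY=.154;BETA=29.6
def tgt(lx,lz,th,ly=0,yaw=BY+np.pi):
    L=BIN+Ro.from_euler("z",BY).apply(np.array([lx,ly,lz])/1e3)
    S=Ro.from_euler("z",yaw)*Ro.from_euler("y",th,degrees=True); Q=S*tool(0,-BETA)
    return L+S.apply(np.array([-127,0,4])/1e3)+Q.apply([0,0,.019]),Q
def lip(st):
    p,R=pose(st); S=R*tool(0,-BETA).inv(); L=p-R.apply([0,0,.019])-S.apply(np.array([-127,0,4])/1e3)
    b=Ro.from_euler("z",-BY).apply(L-BIN)*1e3; e=S.as_euler("ZYX",degrees=True); return b.round(1),e.round(1)
E
python3 - <<'E'
from h import *
s=monitor.state(); print(lip(s)); p,R=pose(s)
p,R=plan(p,R,*tgt(-36,228,0),16,5); print(p)
p,R=plan(p,R,*tgt(-36,155,30),8,5)
E
```

```text
(array([-127.2, -304.3,  222.3]), array([-173.7,   -0. ,    0.2]))
[[[-4,20,-3],[0.1,0.0,-0.1],5],[[-4,19,-3],[0.0,0.0,-0.2],5],[[-4,20,-2],[0.1,0.0,-0.1],5],[[-4,19,-3],[0.1,0.0,-0.2],5],[[-5,20,-3],[0.0,0.0,-0.1],5],[[-4,19,-3],[0.1,0.0,-0.1],5],[[-4,20,-3],[0.1,0.0,-0.2],5],[[-4,19,-3],[0.0,0.0,-0.1],5]]
[[[-5,20,-3],[0.1,0.0,-0.2],5],[[-4,19,-3],[0.1,0.0,-0.1],5],[[-5,20,-3],[0.0,0.0,-0.1],5],[[-4,19,-3],[0.1,0.0,-0.2],5],[[-5,19,-3],[0.1,0.0,-0.1],5],[[-5,20,-3],[0.0,0.0,-0.2],5],[[-4,19,-3],[0.1,0.0,-0.1],5],[[-5,19,-3],[0.1,0.0,-0.1],5]]
[0.60470105 0.0260689  0.21541658]
[[[0,0,2],[0.0,-3.8,0.0],5],[[1,0,2],[0.0,-3.7,0.0],5],[[0,0,2],[0.0,-3.8,0.0],5],[[1,0,2],[0.0,-3.7,0.0],5],[[0,0,1],[0.0,-3.8,0.0],5],[[1,0,2],[0.0,-3.7,0.0],5],[[1,0,2],[0.0,-3.8,0.0],5],[[1,0,1],[0.0,-3.8,0.0],5]]
```

Call:
play_rows:
  series:
    - [[-2, 12, -3], [0.1, 0, -0.1], 5]
    - [[-4, 20, -3], [0, 0, -0.2], 5]
    - [[-4, 20, -2], [0.1, 0, -0.1], 5]
    - [[-4, 19, -3], [0.1, 0, -0.2], 5]
    - [[-5, 20, -3], [0, 0, -0.1], 5]
    - [[-4, 19, -3], [0.1, 0, -0.1], 5]
    - [[-4, 20, -3], [0.1, 0, -0.2], 5]
    - [[-4, 19, -3], [0, 0, -0.1], 5]

```text
clock: 8.98
tool_pos: [0.5824, -0.1394, 0.2147]
tcp_rot: [-3.14, -0.516, -3.01]
wrist_force: [0.3, 0.3, -2.2]
opening: 0.157
gripper_force: 59.5
```

Call:
play_rows:
  series:
    - [[-5, 20, -3], [0.1, 0, -0.2], 5]
    - [[-4, 20, -3], [0.1, 0, -0.1], 5]
    - [[-5, 20, -3], [0, 0, -0.1], 5]
    - [[-5, 20, -3], [0.1, 0, -0.2], 5]
    - [[-5, 20, -3], [0.1, 0, -0.1], 5]
    - [[-5, 20, -3], [0, 0, -0.2], 5]
    - [[-5, 19, -3], [0.1, 0, -0.1], 5]
    - [[-5, 12, -3], [0.1, 0, -0.1], 5]

```text
clock: 9.98
tool_pos: [0.6065, 0.0168, 0.216]
tcp_rot: [-3.141, -0.517, -2.987]
wrist_force: [-0.3, -0.1, -1.5]
opening: 0.153
gripper_force: 59.5
```

Call:
play_rows:
  series:
    - [[0, 8, 2], [0, -2, 0], 5]
    - [[0, 0, 2], [0, -3.7, 0], 5]
    - [[0, 0, 2], [0, -3.8, 0], 5]
    - [[1, 0, 2], [0, -3.7, 0], 5]
    - [[1, 0, 1], [0, -3.8, 0], 5]
    - [[1, 0, 2], [0, -3.7, 0], 5]
    - [[1, 0, 2], [0, -3.8, 0], 5]
    - [[1, 0, 1], [0, -3.8, 0], 5]

```text
clock: 10.98
tool_pos: [0.5957, 0.0213, 0.2041]
tcp_rot: [-3.14, -0.021, -2.989]
wrist_force: [-0.3, 0.4, -1.9]
opening: 0.155
gripper_force: 59.5
```

Run:
```python
from h import *
s=monitor.state(); print(lip(s),s["joints"].round(2))
im=imaging.capture("wrist"); cv2.imwrite("pics/w5.png",im)
c=RT("wrist",s)
for n in ["flap","cell_1"]: print(n,[(np.round(d["at"]).tolist(),round(d["p"],2)) for d in search_frame("wrist",n)][:4])
B=Ro.from_euler("z",BY)
print("bin rim/lip pred",proj(c,B.apply(np.array([[76.5,61,142],[76.5,-61,142],[-76.5,-61,142],[-76.5,61,142],[-45,-39,95],[-45,39,95]])/1e3)+BIN).round())
p,R=pose(s)
p,R=plan(p,R,*tgt(-36,155,30),2,5)
p,R=plan(p,R,*tgt(-36,106,30),5,5)
```

```text
(array([-37.5,  -3.7, 159.2]), array([-1.712e+02,  2.840e+01,  1.000e-01])) [ 0.11  0.25 -0.23  1.6   0.06  1.32  1.6 ]
flap [([195.0, 352.0], 0.43)]
cell_1 [([198.0, 283.0], 0.87), ([195.0, 352.0], 0.77), ([197.0, 315.0], 0.77)]
bin rim/lip pred [[424. 275.]
 [215. 275.]
 [194. -27.]
 [447. -27.]
 [257.  66.]
 [382.  66.]]
[[[0,2,1],[0.0,-0.8,0.0],5],[[0,2,0],[-0.1,-0.8,-0.1],5]]
[[[0,0,10],[0.0,0.0,0.0],5],[[0,0,10],[0.0,0.0,0.0],5],[[0,0,9],[0.0,0.0,0.0],5],[[0,0,10],[0.0,0.0,0.0],5],[[0,0,10],[0.0,0.0,0.0],5]]
```

View pics/w5.png

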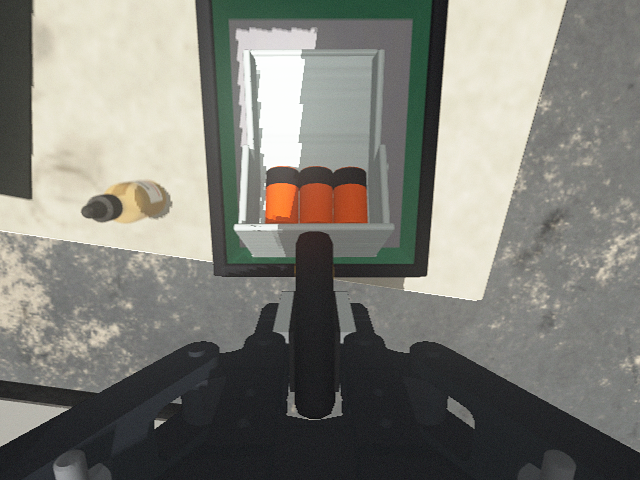

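The box rim's near corners are at (215,275) and (427,275), as predicted. The scoop is centred to within 4 mm between the walls and the cells lie still on the scoop floor. I correct this and descend.

Call:
play_rows:
  series:
    - [[0, 2, 1], [0, -0.8, 0], 5]
    - [[0, 2, 0], [0, -0.8, 0], 5]
    - [[0, 0, 10], [0, 0, 0], 5]
    - [[0, 0, 10], [0, 0, 0], 5]
    - [[0, 0, 9], [0, 0, 0], 5]
    - [[0, 0, 10], [0, 0, 0], 5]
    - [[0, 0, 8], [0, 0, 0], 5]
    - [[0, 0, 0], [0, 0, 0], 5]

```text
clock: 12.12
tool_pos: [0.5949, 0.0254, 0.155]
tcp_rot: [-3.14, 0.004, -2.988]
wrist_force: [-0.1, -0.4, -1.2]
opening: 0.156
gripper_force: 59.5
```

Run:
```python
from h import *
s=monitor.state(); print(lip(s),s["wrist_force"])
p,R=pose(s)
for (x,z,th,n) in [(-37,93,38,2),(-36,82,50,2),(-31,72,60,2),(-24,64,70,2),(-20,61,75,1)]:
    p,R=plan(p,R,*tgt(x,z,th),n,5)
```

```text
(array([-36.4,   0.4, 107.4]), array([-1.712e+02,  2.980e+01,  1.000e-01])) [-0.12433221 -0.35998103 -1.20807928]
[[[4,0,0],[0.0,-4.1,0.0],5],[[4,0,-1],[-0.1,-4.1,0.0],5]]
[[[7,0,-5],[0.0,-6.0,0.0],5],[[6,0,-6],[0.0,-6.0,0.0],5]]
[[[4,0,-3],[0.0,-5.0,0.0],5],[[4,0,-4],[0.0,-5.0,0.0],5]]
[[[4,0,-4],[0.0,-5.0,0.0],5],[[3,0,-4],[0.0,-5.0,0.0],5]]
[[[4,0,-5],[0.0,-5.0,0.0],5]]
```

Call:
play_rows:
  series:
    - [[4, 0, 0], [0, -4.1, 0], 5]
    - [[4, 0, -1], [0, -4.1, 0], 5]
    - [[7, 0, -5], [0, -6, 0], 5]
    - [[6, 0, -6], [0, -6, 0], 5]
    - [[4, 0, -3], [0, -5, 0], 5]
    - [[4, 0, -4], [0, -5, 0], 5]
    - [[4, 0, -4], [0, -5, 0], 5]
    - [[3, 0, -4], [0, -5, 0], 5]

```text
clock: 13.12
tool_pos: [0.5519, 0.0188, 0.1716]
tcp_rot: [-3.14, 0.709, -2.987]
wrist_force: [-2.8, 1.9, 0.2]
opening: 0.154
gripper_force: 60.0
```

Call:
play_rows:
  series:
    - [[4, 0, -5], [0, -5, 0], 5]
    - [[0, 0, 0], [0, 0, 0], 5]
    - [[0, 0, 0], [0, 0, 0], 5]
    - [[0, 0, 0], [0, 0, 0], 5]
    - [[0, 0, 0], [0, 0, 0], 5]

```text
clock: 13.75
tool_pos: [0.5482, 0.018, 0.1713]
tcp_rot: [-3.14, 0.794, -2.986]
wrist_force: [-1.8, 0.3, -0.4]
opening: 0.152
gripper_force: 59.4
```

Run:
```python
from h import *
s=monitor.state(); print(lip(s),s["wrist_force"],s["torque"],s["opening"])
im=imaging.capture("wrist"); cv2.imwrite("pics/w6.png",im)
im2=imaging.capture("scene"); cv2.imwrite("pics/s6.png",im2)
v=np.hstack([cv2.resize(im,(400,300)),cv2.resize(im2[110:260,160:360],(400,300))]); cv2.imwrite("pics/v6.png",v)
for c in ["wrist","scene"]: print([(np.round(d["at"]).tolist(),round(d["p"],2)) for d in search_frame(c,"cell_1")][:4])
```

```text
(array([-17.8,   0.1,  60.9]), array([-170.9,   75.1,    0.3])) [-1.7787868   0.33455581 -0.36726531] [-0.27276997  1.29398364  0.0037076 ] 0.1519859588294814
[]
[([162.0, 237.0], 0.48)]
```

View pics/v6.png

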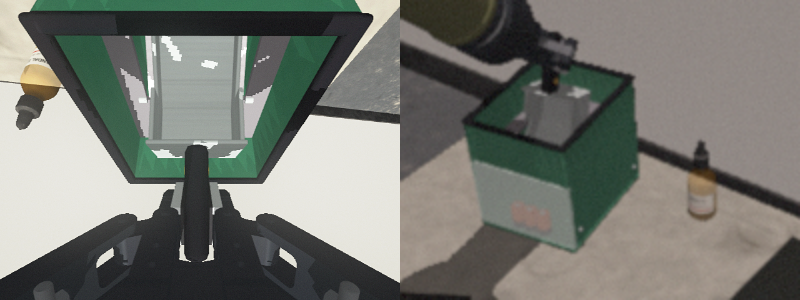

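The scoop is empty, and the three orange cells show through the box's clear front at about (532,218) of the composite. I retreat along the same path.

Run:
```python
from h import *
s=monitor.state(); p,R=pose(s)
for (x,z,th,n) in [(-31,74,60,2),(-36,88,48,2),(-37,108,36,2),(-36,165,30,2)]:
    p,R=plan(p,R,*tgt(x,z,th),n,5)
p,R=plan(p,R,*tgt(-36,230,0),6,5)
```

```text
[[[-4,0,6],[0.0,7.5,0.0],5],[[-5,0,5],[-0.1,7.6,0.0],5]]
[[[-5,0,4],[0.0,6.0,0.0],5],[[-6,0,4],[0.0,6.0,0.0],5]]
[[[-6,0,2],[0.0,6.0,0.0],5],[[-7,0,1],[0.0,6.0,0.0],5]]
[[[-6,0,-22],[0.0,3.0,0.0],5],[[-4,0,-23],[0.0,3.0,0.0],5]]
[[[-2,0,-1],[0.0,5.0,0.0],5],[[-1,0,-1],[0.0,5.0,0.0],5],[[-2,0,-1],[0.0,5.0,0.0],5],[[-1,0,-1],[0.0,5.0,0.0],5],[[-2,0,-1],[0.0,5.0,0.0],5],[[-1,0,-1],[0.0,5.0,0.1],5]]
```

Call:
play_rows:
  series:
    - [[-4, 0, 6], [0, 7.5, 0], 5]
    - [[-5, 0, 5], [0, 7.6, 0], 5]
    - [[-5, 0, 4], [0, 6, 0], 5]
    - [[-6, 0, 4], [0, 6, 0], 5]
    - [[-6, 0, 2], [0, 6, 0], 5]
    - [[-7, 0, 1], [0, 6, 0], 5]
    - [[-6, 0, -22], [0, 3, 0], 5]
    - [[-4, 0, -23], [0, 3, 0], 5]

```text
clock: 14.95
tool_pos: [0.5958, 0.0254, 0.2133]
tcp_rot: [3.142, 0.006, -2.988]
wrist_force: [0.9, 0.7, -2.3]
opening: 0.152
gripper_force: 59.2
```

Call:
play_rows:
  series:
    - [[-2, 0, -1], [0, 5, 0], 5]
    - [[-1, 0, -1], [0, 5, 0], 5]
    - [[-2, 0, -1], [0, 5, 0], 5]
    - [[-1, 0, -1], [0, 5, 0], 5]
    - [[-2, 0, -1], [0, 5, 0], 5]
    - [[-1, 0, -1], [0, 5, 0.1], 5]
    - [[0, 0, 0], [0, 0, 0], 5]

```text
clock: 15.82
tool_pos: [0.6058, 0.0272, 0.2142]
tcp_rot: [-3.141, -0.518, -2.99]
wrist_force: [-0.1, 0.1, -1.9]
opening: 0.15
gripper_force: 59.2
```

Run:
```python
from h import *
s=monitor.state(); print(lip(s),s["wrist_force"])
im=imaging.capture("wrist"); cv2.imwrite("pics/w7.png",im); im2=imaging.capture("scene"); cv2.imwrite("pics/s7.png",im2)
v=np.hstack([cv2.resize(im,(400,300)),cv2.resize(im2[110:260,160:360],(400,300))]); cv2.imwrite("pics/v7.png",v)
# mat fit with w1 saved picture pose
s1=dict(tool_pos=np.array([.57408,-.29521,.18992]),tcp_rot=np.array([-3.1409,-.00117,-3.0236])); c=RT("wrist",s1)
m,r=fit([(c,[[-90,-55,3],[-90,55,3],[90,55,3],[90,-55,3]],np.array([[273,40],[405,62],[365,269],[249,252]],float))],0,[.52,-.297,-.03]);print("mat",m,r)
```

```text
(array([-34.8,   0.7, 226.9]), array([-1.713e+02, -1.000e-01,  0.000e+00])) [-0.13411379  0.05203263 -1.88857482]
mat [ 0.5226508  -0.29369235 -0.03275771] [[-1.4, -1.2], [2.1, -0.5], [0.4, 1.4], [-0.8, 1.4]]
```

View pics/v7.png

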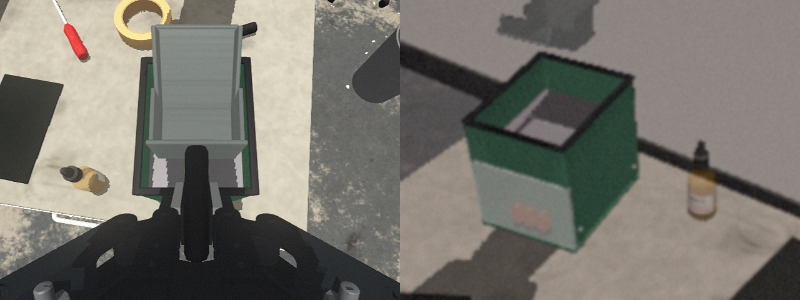

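The flap is shut, the cells sit in the hollow, and the scoop is empty. Next I check by image rows whether the scoop slipped in the grip.

Run:
```python
from h import *
a=cv2.cvtColor(cv2.imread("pics/w4.png"),6);b=cv2.cvtColor(cv2.imread("pics/w7.png"),6)
for n,(r0,r1,c0,c1) in dict(lipL=(25,80,215,270),lipR=(25,80,360,410),backL=(205,262,215,285),backR=(205,262,345,415)).items():
    A=cv2.Canny(a,40,120);B=cv2.Canny(b,40,120)
    A=cv2.GaussianBlur(A,(5,5),1);B=cv2.GaussianBlur(B,(5,5),1)
    t=A[r0:r1,c0:c1]; w=B[max(0,r0-25):r1+25,c0-25:c1+25]
    _,v,_,l=cv2.minMaxLoc(cv2.matchTemplate(w,t,cv2.TM_CCOEFF_NORMED)); print(n,"shift col,row",l[0]-25,l[1]-min(25,r0),round(v,2))
g=lambda i,c0,c1,r0,r1:np.diff(cv2.GaussianBlur(i,(3,3),1)[r0:r1,c0:c1].mean(1).astype(float))
for n,i in(("w4",a),("w7",b)): d=g(i,270,360,25,75); print(n,[(25+k,round(d[k])) for k in np.argsort(-abs(d))[:6]]); d=g(i,250,290,215,270); print([(215+k,round(d[k])) for k in np.argsort(-abs(d))[:6]])
# sensitivity: proj for beta
m=imaging.camera_model("wrist"); K=np.array(m["K"]); W=np.linalg.inv(np.array(m["T_tool_cam"])); c=(K,W[:3,:3],W[:3,3])
o=np.array([[69,0,32],[-20,0,46],[-20,0,25],[-86,0,47]])/1e3-[-.058,0,.036]
for be in (27,29.6,32,34): print(be,proj(c,tool(0,-be).inv().apply(o)+[0,0,-.019]).round()[:,1])
```

```text
lipL shift col,row -2 -11 0.43
lipR shift col,row 4 -10 0.57
backL shift col,row -1 0 0.45
backR shift col,row 2 0 0.49
w4 [(np.int64(56), 33), (np.int64(53), -28), (np.int64(54), -21), (np.int64(57), 18), (np.int64(49), 18), (np.int64(52), -16)]
[(np.int64(223), 42), (np.int64(229), -41), (np.int64(230), -36), (np.int64(224), 36), (np.int64(228), -27), (np.int64(231), -16)]
w7 [(np.int64(46), 11), (np.int64(43), -11), (np.int64(38), 9), (np.int64(39), 8), (np.int64(45), 7), (np.int64(40), 7)]
[(np.int64(229), -11), (np.int64(230), -10), (np.int64(252), 9), (np.int64(253), 8), (np.int64(224), 7), (np.int64(222), -6)]
27 [ 43. 229. 242. 426.]
29.6 [ 53. 229. 244. 425.]
32 [ 62. 230. 246. 424.]
34 [ 69. 230. 247. 423.]
```

```bash
sed -i 's/BETA=29.6/BETA=26.9/' h.py
cat >> h.py <<'E'
def put(x,y,z,yaw=3.2):
    S=Ro.from_euler("z",yaw); Q=S*tool(0,-BETA); return np.array([x,y,z])+S.apply([-.058,0,.036])+Q.apply([0,0,.019]),Q
E
python3 - <<'E'
from h import *
s=monitor.state(); p,R=pose(s)
p,R=plan(p,R,*put(.521,-.295,.195),12,5)
p,R=plan(p,R,*put(.521,-.295,.03),8,5)
E
```

```text
[[[6,-26,4],[-0.2,-0.2,0.4],5],[[6,-26,3],[-0.2,-0.2,0.4],5],[[5,-26,4],[-0.3,-0.3,0.4],5],[[6,-26,3],[-0.2,-0.2,0.4],5],[[5,-26,3],[-0.2,-0.2,0.4],5],[[5,-26,3],[-0.2,-0.2,0.3],5],[[5,-26,3],[-0.2,-0.2,0.4],5],[[4,-26,3],[-0.2,-0.2,0.4],5]]
[[[5,-26,2],[-0.3,-0.3,0.4],5],[[4,-27,3],[-0.2,-0.2,0.4],5],[[5,-26,2],[-0.2,-0.2,0.4],5],[[4,-26,2],[-0.2,-0.2,0.4],5]]
[[[-9,0,18],[0.0,0.0,0.0],5],[[-10,0,19],[0.0,0.0,0.0],5],[[-9,0,18],[0.0,0.0,0.0],5],[[-10,0,19],[0.0,0.0,0.0],5],[[-9,0,18],[0.0,0.0,0.0],5],[[-9,0,19],[0.0,0.0,0.0],5],[[-10,0,18],[0.0,0.0,0.0],5],[[-9,0,19],[0.0,0.0,0.0],5]]
```

Call:
play_rows:
  series:
    - [[6, -26, 4], [-0.2, -0.2, 0.4], 5]
    - [[6, -26, 3], [-0.2, -0.2, 0.4], 5]
    - [[5, -26, 4], [-0.3, -0.3, 0.4], 5]
    - [[6, -26, 3], [-0.2, -0.2, 0.4], 5]
    - [[5, -26, 3], [-0.2, -0.2, 0.4], 5]
    - [[5, -26, 3], [-0.2, -0.2, 0.3], 5]
    - [[5, -26, 3], [-0.2, -0.2, 0.4], 5]
    - [[4, -26, 3], [-0.2, -0.2, 0.4], 5]

```text
clock: 16.92
tool_pos: [0.5814, -0.1876, 0.215]
tcp_rot: [-3.139, -0.487, -3.053]
wrist_force: [-0.2, -0.1, -0.7]
opening: 0.155
gripper_force: 59.2
```

Call:
play_rows:
  series:
    - [[5, -26, 2], [-0.3, -0.3, 0.4], 5]
    - [[4, -27, 3], [-0.2, -0.2, 0.4], 5]
    - [[5, -26, 2], [-0.2, -0.2, 0.4], 5]
    - [[4, -26, 2], [-0.2, -0.2, 0.4], 5]
    - [[0, 0, 0], [0, 0, 0], 5]

```text
clock: 17.55
tool_pos: [0.5685, -0.2962, 0.2153]
tcp_rot: [-3.138, -0.472, -3.09]
wrist_force: [-0.6, 0.1, -0.7]
opening: 0.155
gripper_force: 59.2
```

Call:
play_rows:
  series:
    - [[-9, 0, 18], [0, 0, 0], 5]
    - [[-10, 0, 19], [0, 0, 0], 5]
    - [[-9, 0, 18], [0, 0, 0], 5]
    - [[-10, 0, 19], [0, 0, 0], 5]
    - [[-9, 0, 18], [0, 0, 0], 5]
    - [[-9, 0, 19], [0, 0, 0], 5]
    - [[-9, 0, 16], [0, 0, 0], 5]
    - [[0, 0, 0], [0, 0, 0], 5]

```text
clock: 18.55
tool_pos: [0.5689, -0.292, 0.0708]
tcp_rot: [3.141, -0.475, -3.083]
wrist_force: [-0.9, 0.9, -1.6]
opening: 0.152
gripper_force: 59.2
```

Run:
```python
from h import *
s=monitor.state(); print(s["wrist_force"],s["torque"]); p,R=pose(s); P,Q=put(.521,-.295,.003)
S=R*tool(0,-BETA).inv(); print("scoop",p-R.apply([0,0,.019])-S.apply([-.058,0,.036]),S.as_euler("ZYX",degrees=True))
p,R=plan(p,R,*put(.521,-.295,.006),5,5)
p,R=plan(p,R,*put(.521,-.295,.002),4,5)
```

```text
[-0.8715969   0.90654355 -1.63319089] [ 0.03782634 -0.722385   -0.02004662]
scoop [ 0.519497   -0.29489281  0.05200869] [-1.76647645e+02 -2.90412604e-01 -3.41091688e-02]
[[[-4,0,8],[0.0,-0.1,0.0],5],[[-5,0,8],[0.0,0.0,0.0],5],[[-4,0,8],[0.0,-0.1,0.0],5],[[-5,0,8],[0.0,0.0,0.0],5],[[-4,0,8],[0.0,-0.1,0.0],5]]
[[[0,0,1],[0.0,0.0,0.0],5],[[-1,0,1],[0.0,0.0,0.0],5],[[0,0,1],[0.0,0.0,0.0],5],[[-1,0,1],[0.0,0.0,0.0],5]]
```

Call:
play_rows:
  series:
    - [[-4, 0, 8], [0, 0, 0], 5]
    - [[-5, 0, 8], [0, 0, 0], 5]
    - [[-4, 0, 8], [0, 0, 0], 5]
    - [[-5, 0, 8], [0, -0.2, 0], 5]
    - [[-4, 0, 7], [0, 0, 0], 5]
    - [[0, 0, 0], [0, 0, 0], 5]
    - [[0, 0, 0], [0, 0, 0], 5]

```text
clock: 19.42
tool_pos: [0.572, -0.2923, 0.0283]
tcp_rot: [-3.141, -0.468, -3.084]
wrist_force: [0.5, -1.1, -1.0]
opening: 0.158
gripper_force: 59.2
```

Run:
```python
from h import *
s=monitor.state(); print(s["wrist_force"],s["torque"]); p,R=pose(s)
S=R*tool(0,-BETA).inv(); print("scoop",p-R.apply([0,0,.019])-S.apply([-.058,0,.036]),S.as_euler("ZYX",degrees=True))
i=cv2.cvtColor(imaging.capture("wrist"),6); d=np.diff(cv2.GaussianBlur(i,(3,3),1)[20:75,270:360].mean(1).astype(float)); print([(int(20+k),round(d[k])) for k in np.argsort(-abs(d))[:8]])
```

```text
[ 0.4935406  -1.12207371 -1.01941959] [ 0.02783539 -0.71413131  0.0179218 ]
scoop [ 0.52268693 -0.29518561  0.00918548] [-1.76652644e+02  9.35855400e-02  5.57740874e-02]
[(46, 28), (43, -23), (44, -15), (45, 15), (42, -13), (47, 12), (38, 10), (39, 8)]
```

Call:
play_rows:
  series:
    - [[-1, 0, 1], [0, 0, 0], 5]
    - [[0, 0, 1], [0, 0, 0], 5]
    - [[-1, 0, 1], [0, 0, 0], 5]
    - [[0, 0, 1], [0, 0, 0], 5]
    - [[0, 0, 0], [0, 0, 0], 5]

```text
clock: 20.1
tool_pos: [0.5717, -0.2923, 0.0235]
tcp_rot: [-3.141, -0.468, -3.084]
wrist_force: [0.7, 0.3, -1.9]
opening: 0.15
gripper_force: 59.2
```

Call:
play_rows:
  series:
    - [[0, 0, 1], [0, 0, 0], 5]
    - [[0, 0, 0], [0, 0, 0], 5]
    - [[0, 0, 0], [0, 0, 0], 5]

```text
clock: 20.48
tool_pos: [0.5714, -0.2923, 0.0228]
tcp_rot: [-3.141, -0.468, -3.084]
wrist_force: [-0.8, 0.6, -1.2]
opening: 0.154
gripper_force: 59.2
```

Call:
play_rows:
  series:
    - [[0, 0, 1], [0, 0, 0], 5]
    - [[0, 0, 0], [0, 0, 0], 5]
    - [[0, 0, 0], [0, 0, 0], 5]

```text
clock: 20.85
tool_pos: [0.5713, -0.2923, 0.0225]
tcp_rot: [-3.14, -0.467, -3.084]
wrist_force: [1.4, 0.1, 3.3]
opening: 0.15
gripper_force: 59.8
```

Contact is felt, with force turning up to +3 N. I release and retreat along the fingers.

Call:
play_rows:
  series:
    - [[0, 0, 0], [0, 0, 0], 25]
    - [[0, 0, 0], [0, 0, 0], 40]
    - [[0, 0, 0], [0, 0, 0], 60]
    - [[0, 0, 0], [0, 0, 0], 60]
    - [[0, 0, 0], [0, 0, 0], 60]
    - [[0, 0, 0], [0, 0, 0], 60]

```text
clock: 21.6
tool_pos: [0.5709, -0.2924, 0.0219]
tcp_rot: [-3.141, -0.468, -3.084]
wrist_force: [0.9, 0.2, 0.2]
opening: 0.703
gripper_force: 0.0
```

Call:
play_rows:
  series:
    - [[0, 0, -8], [0, 0, 0], 60]
    - [[0, 0, -15], [0, 0, 0], 60]
    - [[0, 0, -20], [0, 0, 0], 60]
    - [[0, 0, -20], [0, 0, 0], 60]
    - [[0, 0, -25], [0, 0, 0], 60]
    - [[0, 0, -25], [0, 0, 0], 60]
    - [[0, 0, -25], [0, 0, 0], 60]
    - [[0, 0, 0], [0, 0, 0], 60]

```text
clock: 22.6
tool_pos: [0.6352, -0.2881, 0.1477]
tcp_rot: [-3.139, -0.463, -3.084]
wrist_force: [0.7, -0.5, -0.5]
opening: 0.703
gripper_force: 0.0
```

Run:
```python
from h import *
s=monitor.state(); c=RT("wrist",s); print(s["tool_pos"],s["opening"],s["wrist_force"])
i=imaging.capture("wrist"); j=imaging.capture("scene"); k=imaging.capture("side")
for cam in ["wrist","scene","side"]:
  for n in ["scoop","cell_1","mat","dropper_1","wick_tin"]: print(cam,n,[(np.round(d["at"]).tolist(),round(d["p"],2)) for d in search_frame(cam,n)][:3])
cv2.imwrite("pics/w8.png",i);cv2.imwrite("pics/s8.png",j)
Rz=Ro.from_euler("z",3.2).as_matrix()
q=proj(c,np.array([[69,-30,32],[69,30,32],[-20,30,46],[-20,-30,46],[-86,0,47]])/1e3@Rz.T+[.522,-.295,.003]).round(); print(q.tolist())
# detect scoop: bright pixels wrt black mat
g=cv2.cvtColor(i,6); x0,y0=q.min(0).astype(int);x1,y1=q.max(0).astype(int)
e=cv2.Canny(g,40,120); L=cv2.HoughLinesP(e,1,np.pi/180,30,minLineLength=40,maxLineGap=5)
print([l[0].tolist() for l in L if x0-30<l[0][0]<x1+30 and y0-30<l[0][1]<y1+30])
```

```text
[ 0.63516419 -0.28812983  0.14768966] 0.7030544525646677 [ 0.74706357 -0.54060182 -0.52782417]
wrist scoop [([156.0, 314.0], 0.63)]
wrist cell_1 []
wrist mat [([217.0, 304.0], 0.9)]
wrist dropper_1 [([269.0, 537.0], 0.8), ([248.0, 147.0], 0.69)]
wrist wick_tin [([125.0, 94.0], 0.61)]
scene scoop [([254.0, 356.0], 0.75)]
scene cell_1 [([185.0, 237.0], 0.37)]
scene mat [([276.0, 357.0], 0.87)]
scene dropper_1 [([203.0, 314.0], 0.81), ([249.0, 421.0], 0.67)]
scene wick_tin [([297.0, 430.0], 0.93)]
side scoop [([278.0, 330.0], 0.74)]
side cell_1 []
side mat [([292.0, 350.0], 0.73)]
side dropper_1 [([296.0, 394.0], 0.97), ([238.0, 324.0], 0.96)]
side wick_tin [([332.0, 372.0], 0.83)]
[[351.0, 86.0], [276.0, 86.0], [272.0, 184.0], [355.0, 184.0], [313.0, 275.0]]
[[375, 234, 380, 149], [276, 96, 277, 139], [282, 83, 283, 132], [345, 184, 347, 83], [276, 87, 352, 87], [277, 85, 350, 85], [304, 271, 304, 213], [282, 179, 339, 180], [371, 285, 375, 235]]
```

```bash
python3 -c "
from workcell import arm
print(arm.job_done())"
```

```text
the job is handed in; nothing more can be done
None
```

I tipped all three cells into the box, the flap sprang shut, and the empty scoop stands upright near the middle of its mat with nothing else moved; the job was handed in at about 24 s, with no verdict returned.

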